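# Index the speaker-ring turntable and lock it

### The arm

A 6-joint arm with a two-finger parallel gripper is mounted at the origin on the work surface. World frame = base frame: x ahead of the robot, y to its left, z up, the work surface at z = 0. Lengths are in m, angles in rad, forces in N, time in s.
With the tool pointing down it reaches from about 0.225 to 0.875 m from the base axis. Payload 3.4 kg.
Tool frame: the origin (TCP) lies at the very end of the fingers, on their centre line; the grasp point (between the pads) lies 19 mm behind it; z points along the fingers, y is the direction in which the jaws open and shut (so a half turn about z gives the same grasp; the last joint's range is limited). The gripper opens to 85 mm and grips with 20 to 120 N. Pads are 22 mm wide; open, the fingers measure 114 mm over their backs; the gripper's body (76 mm by 85 mm) begins 54 mm behind the grasp point. The pads swing forward as they close: fully open they stand 13 mm farther back than shut.
Start: joints at [-1.34, 0.276, 1.505, -0, 1.361, -0.121], TCP at [0.198, -0.54, 0.231] pointing down, gripper open.
Joint ranges: [-2.89, 2.89], [-0.75, 2.08], [0.22, 2.7], [-1.18, 4.32], [0.11, 2.71], [-2.7, 2.7]. Speed limits (rad/s): [2.57, 2.57, 3.14, 3.14, 3.14, 3.14].

### API

Orientations are given as a unit quaternion [w, x, y, z].
In Python, from rig import get_state, get_image, calibration, sign_off gives the robot as it stands. The module is installed in compiled form; this text tells all that it offers.
- The arm moves only by the tool drive_tool, never from a script. Its argument "targets" is one flat list of numbers, 7 for each row, row after row: the turn, a rotation vector about the tool's x, y, z in degrees, then the shift along the tool's x, y, z in mm, then the opening, from 0 (shut) to 1 (fully open). In form: [wx, wy, wz, tx, ty, tz, fingers, wx, wy, wz, tx, ty, tz, fingers, ...]. A call has 1 to 12 rows; each row shifts and turns the commanded pose from where the row before left it, along the tool's axes as they then stand; what a row does not reach is not made up. A row lasts 1/8 s, in which the tool goes at most 62.5 mm and 10.7 degrees, less where a joint would pass 70% of its speed; a pose out of reach is approached as far as the arm can. A call is refused whole if a number of a shift passes 62.5 or a number of a turn 10.7, either way. A call with a gripper value outside its range is refused whole. The fingers move at their own pace and stop on an object; "grip_force" is the grip in N (left out, the last holds). Time passes only in rows, so rows that do not move let the fingers close. It gives the time, the measured TCP pose, the force and the opening at its end, in the units of the state.
- get_state(): the state, without advancing time (a new reading comes with each control period).
- get_image(name): name is "scene" or "top"; returns the picture (480x640x3 uint8, red, green, blue); there is no depth.
- calibration(name): a dict with "mtx" (3x3 intrinsics, pixels), "world_to_cam" (4x4, takes a point from world to camera coordinates). Camera axes: x right, y down, z forward; pixel columns grow to the right and rows downward; lengths in m; the calibration is good to about 2 mm. A picture is of the moment at which its call begins. calibration takes no time and is no camera call.
- sign_off(): hands the job in, once; it reports no verdict.
The state is a dict: "clock": time; "qpos": joint angles; "qd": joint speeds; "effort": joint torques, N m; "position": TCP position; "ee_rot": TCP orientation; "contact_force": force on the tool from outside, world axes, zero at the start; "moment": the same for the moment, N m; "width": finger opening in m.
Only numpy, scipy, OpenCV 4.12 (cv2) and the standard library are available. Lean on these libraries where they do the work, as an engineer would, in place of code of your own. Each camera call takes 0.05 s, during which the arm holds its last target.

### The job

Push the jig's turntable round by its dowels with your fingertips until its white index mark lines up with the red line on the scale ring, then push the yellow lock tab in towards the turntable until it is fully home, with the mark still on the line. Do not lift the turntable off its spindle, and leave everything else on the bench where it is.

Things in the scene. Friction and masses are not known exactly. Their poses are not given: they have to be found in the camera images.
- jig: Plywood board 250 mm (x) by 380 mm (y), 18 mm thick, screwed to the bench; origin at the centre of its underside, on the bench. A brown wooden turntable lies in its middle, inside a black scale ring with grey lines (out to 224 mm diameter, top 34 mm above the bench) that does not turn
- axis (a point): Centre of the turntable (160 mm diameter), on its vertical axis, at its top face, 38 mm above the bench. Axes as the jig's. A red speaker ring (80 mm diameter, 12 mm tall) and a steel hub (18 mm tall) stand on its middle and turn with it. The turntable (about 0.75 kg) is held on its spindle only by its weight and would lift off
- index_mark (a point): Outer end of the turntable's index mark, a white radial line 5 mm wide on the turntable's top at its rim, 80 mm from the axis. It turns with the turntable
- target_line (a point): Inner end of the red target line, a radial line 5 mm wide lying on the black scale ring, also 80 mm from the axis. It does not move. (The blue line on the ring is for another job.)
- dowel_a (a point): Centre of the top of one upright round dowel on the turntable, 18 mm diameter, 48 mm tall above the turntable's top (top 86 mm above the bench), 64 mm from the axis, a quarter turn anticlockwise (seen from above) from the index mark. Made to be pushed sideways to turn the turntable; about 2 N is needed, and the turntable stays where it is left
- dowel_b (a point): Centre of the top of the other dowel, the same, a quarter turn clockwise from the index mark
- turntable (a joint): Turntable's angle about the vertical axis, rad, growing anticlockwise seen from above, without end stops; 0 when the index mark points along the jig's +x
- lock_tab (a point): Centre of the top of the lock's upright yellow tab, 26 mm (jig's x) by 14 mm (jig's y), from 37 to 82 mm above the bench, on the outer end of a steel slide at the jig's -y side. Pushing its outer face towards the axis (jig's +y) slides it in; about 4 N is needed and it stays where left. Aluminium guides beside it are 38 mm above the bench
- lock (a joint): Travel of the lock slide, m: 0 fully open (outward), 0.030 fully home against its stop, nearest the turntable
- spray_can: Bystander: orange and dark spray can, 66 mm diameter, 190 mm tall, standing on the bench
- paint_tub: Bystander: dark paint tub, 100 mm diameter, 110 mm tall, standing on the bench
- screw_cup: Bystander: small clear cup, 48 mm diameter, 40 mm tall, loose on a far corner of the jig's board
- wood_foot: Bystander: small wooden block, 32 x 32 x 30 mm, loose on the other far corner of the jig's board, on the lock's side
- brush: Bystander: paint brush lying on the bench, origin at its middle underside
- sanding_block: Bystander: hand sanding block with a red handle, 100 x 210 mm, 81 mm tall
- sander: Bystander: green electric sander, 100 x 170 mm, about 108 mm tall
- sponge: Bystander: yellow and green sponge, 70 x 110 mm, 38 mm tall

How it is judged:
By the outcome, as a careful person would: the job done as asked, in the order asked, and still so for the second after the job is handed in, with the robot touching nothing.
It also fails if it takes over 58 s, if anything falls off the work surface, if the arm or the gripper's body presses on something with over 40 N, if the wrist force passes 120 N, or if a joint passes its speed limit or range.

## Working session

There is one attempt and no reset: what is moved stays moved. The work goes in short steps, Python scripts to look and compute and a tool call to move; the robot and the scene stay as the last step left them, time stands still between calls to the robot, and variables do not carry over. Pictures are saved under pics/ and viewed, and the job is handed in when it is done.

Besides the shell and the picture viewer there is one more tool, called after "Emit:" in YAML: its name, and indented under it one key for each argument. drive_tool: Moves the arm, as the interface text tells. Its arguments: {"type":"object","properties":{"targets":{"type":"array"},"grip_force":{"type":"number"}},"required":["targets"]}

```bash
mkdir -p pics; python3 - <<'E'
from rig import *
import cv2,numpy as np
for n in("scene","top"):
    cv2.imwrite(f"pics/{n}0.png",cv2.cvtColor(get_image(n),cv2.COLOR_RGB2BGR))
    c=calibration(n);print(np.round(c["mtx"],1).tolist(),np.round(c["world_to_cam"],3).tolist())
s=get_state();print(s)
E
```

```text
[[530.1, 0.0, 330.4], [0.0, 530.1, 238.9], [0.0, 0.0, 1.0]] [[0.642, 0.767, -0.003, -0.339], [0.454, -0.383, -0.804, -0.185], [-0.618, 0.515, -0.595, 1.585], [0.0, 0.0, 0.0, 1.0]]
[[495.8, 0.0, 310.5], [0.0, 495.8, 237.8], [0.0, 0.0, 1.0]] [[-0.02, -1.0, 0.009, 0.007], [-0.995, 0.019, -0.102, 0.533], [0.102, -0.011, -0.995, 1.341], [0.0, 0.0, 0.0, 1.0]]
{'clock': 0.1, 'qpos': array([-1.34000690e+00,  2.76552085e-01,  1.50602725e+00,  3.45874811e-05,
        1.36069573e+00, -1.20999335e-01]), 'qd': array([-0.00113817, -0.00147509, -0.00406606,  0.00060142, -0.00079706,
       -0.00016187]), 'effort': array([ 1.90395542e-03, -4.17699480e+01, -2.46404386e+01, -3.33443370e-05,
        5.67815179e-03,  3.25633344e-06]), 'position': array([ 0.19802941, -0.53931657,  0.23050636]), 'ee_rot': array([-8.40868793e-04,  9.84570711e-01,  1.74985160e-01, -2.92700311e-05]), 'contact_force': array([ 0.23977086, -0.60821979,  0.51433622]), 'moment': array([-0.01047277, -0.06311749, -0.01898492]), 'width': 0.08559999024579433}
```

View pics/top0.png

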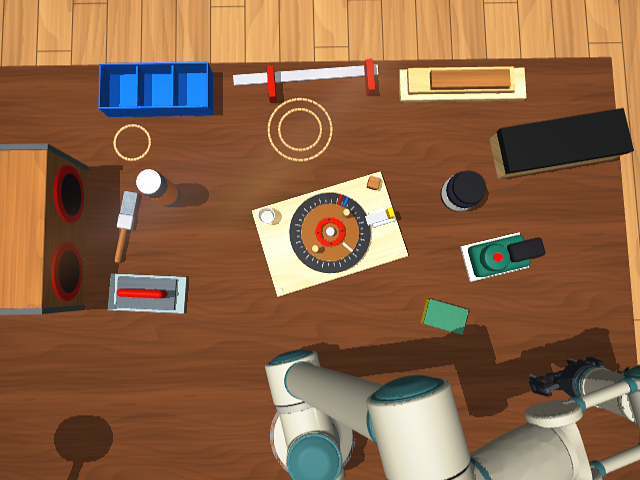

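View pics/scene0.png

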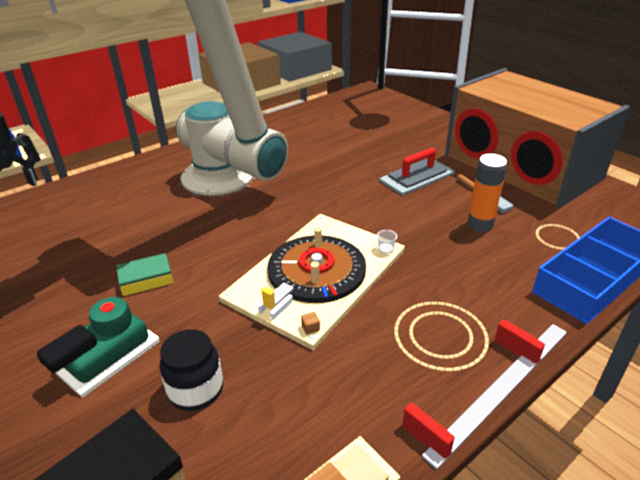

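The top view shows the jig around (331,232), with the white mark near (347,247), the dowels near (347,212) and (316,248), the red and blue lines near (342,200), and the lock tab near (391,213). I'll zoom in to measure these.

```bash
cat > h.py <<'E'
from rig import *
import cv2,numpy as np
def ray(n,u,v,z):
    c=calibration(n);K=c["mtx"];T=np.array(c["world_to_cam"]);R=T[:3,:3];t=T[:3,3]
    o=-R.T@t;d=R.T@np.linalg.inv(K)@np.array([u,v,1.])
    return (o+d*(z-o[2])/d[2])[:2]
def proj(n,p):
    c=calibration(n);q=c["mtx"]@(np.array(c["world_to_cam"])@np.append(p,1))[:3];return q[:2]/q[2]
def blobs(im,box,cond,mn=4):
    x0,y0,x1,y1=box;h=cv2.cvtColor(im[y0:y1,x0:x1],cv2.COLOR_RGB2HSV)
    m=cond(h[...,0].astype(int),h[...,1].astype(int),h[...,2].astype(int)).astype(np.uint8)
    n,l,s,c=cv2.connectedComponentsWithStats(m)
    return [(s[i,4],np.round(c[i]+[x0,y0],2)) for i in range(1,n) if s[i,4]>=mn]
def crop(im,box,f,name):
    x0,y0,x1,y1=box
    cv2.imwrite(name,cv2.cvtColor(cv2.resize(im[y0:y1,x0:x1],None,fx=f,fy=f,interpolation=cv2.INTER_CUBIC),cv2.COLOR_RGB2BGR))
E
python3 - <<'E'
from h import *
t=cv2.cvtColor(cv2.imread("pics/top0.png"),cv2.COLOR_BGR2RGB)
s=cv2.cvtColor(cv2.imread("pics/scene0.png"),cv2.COLOR_BGR2RGB)
crop(t,(250,165,412,300),4.8,"pics/topc.png");crop(s,(215,205,410,350),4,"pics/scenec.png")
for n,im,b in(("top",t,(250,165,412,300)),("scene",s,(215,205,410,350))):
    print(n,"red",blobs(im,b,lambda h,s,v:((h<6)|(h>174))&(s>180)&(v>100)))
    print("blue",blobs(im,b,lambda h,s,v:(abs(h-112)<12)&(s>150)))
    print("yel",blobs(im,b,lambda h,s,v:(abs(h-27)<5)&(s>180)))
    print("white",blobs(im,b,lambda h,s,v:(s<60)&(v>190)))
    # board outline
    x0,y0,x1,y1=b
# board corners
h=cv2.cvtColor(t,cv2.COLOR_RGB2HSV);m=((abs(h[...,0].astype(int)-24)<9)&(h[...,2]>170)&(h[...,1]<140)).astype(np.uint8)
m[:165]=0;m[300:]=0;m[:,:245]=0;m[:,415:]=0
c=max(cv2.findContours(m,0,2)[0],key=cv2.contourArea);r=cv2.minAreaRect(c);print(r)
P=np.array([ray("top",*p,.018) for p in cv2.boxPoints(r)]);print(P,P.mean(0))
E
```

```text
top red [(np.int32(20), array([339.5 , 198.65])), (np.int32(362), array([329.67, 231.51]))]
blue [(np.int32(23), array([345.43, 201.22]))]
yel [(np.int32(55), array([390.33, 212.13]))]
white [(np.int32(32), array([377.38, 174.81])), (np.int32(5559), array([325.96, 237.39])), (np.int32(56), array([329.68, 231.  ])), (np.int32(25), array([347.32, 246.84]))]
scene red [(np.int32(442), array([316.43, 259.18])), (np.int32(37), array([332.65, 290.14]))]
blue [(np.int32(44), array([324.66, 291.86]))]
yel [(np.int32(15), array([267.07, 292.13]))]
white [(np.int32(3758), array([336.8 , 274.35])), (np.int32(27), array([393.3 , 233.81])), (np.int32(63), array([316.13, 256.06])), (np.int32(1335), array([248.64, 288.67])), (np.int32(34), array([288.44, 261.35])), (np.int32(13), array([314., 264.])), (np.int32(349), array([281.01, 296.39]))]
((329.06121826171875, 233.12533569335938), (90.20213317871094, 137.0325469970703), 72.718505859375)
[[ 0.61374614  0.16286828]
 [ 0.72301288 -0.20679299]
 [ 0.47827508 -0.27277068]
 [ 0.37348011  0.0912694 ]] [ 0.54712855 -0.0563565 ]
```

View pics/topc.png

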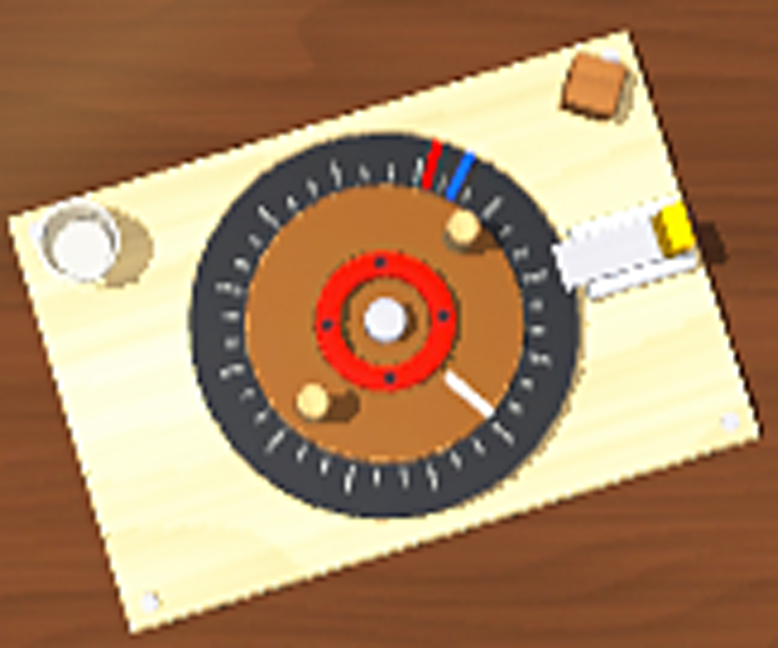

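View pics/scenec.png

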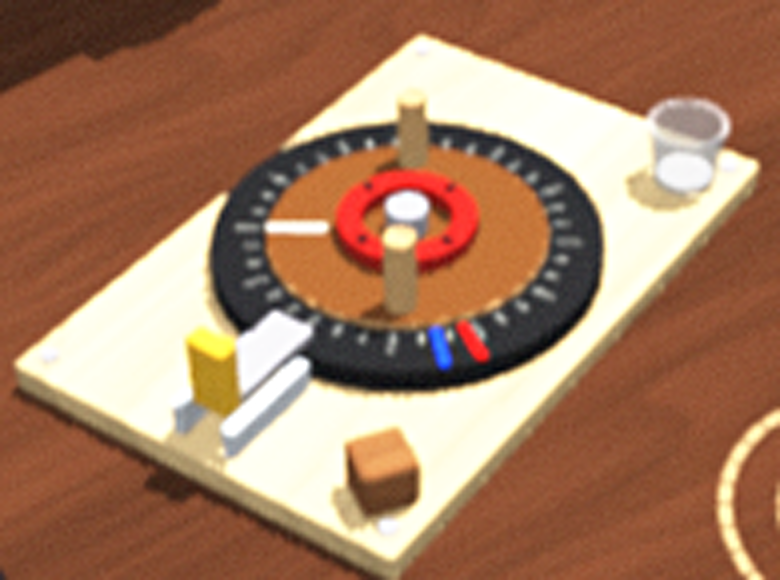

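```bash
cat >> h.py <<'E'
def white(h,s,v): return (s<60)&(v>190)
def red(h,s,v): return ((h<6)|(h>174))&(s>180)&(v>100)
E
python3 - <<'E'
from h import *
for n,hub,ringc,rd,bl,wm in(("top",(329.68,231),(329.67,231.51),(339.5,198.65),(345.43,201.22),(347.32,246.84)),("scene",(316.13,256.06),(316.43,259.18),(332.65,290.14),(324.66,291.86),(288.44,261.35))):
    print(n,"hub",ray(n,*hub,.056),"spk",ray(n,*ringc,.050))
    # dark ring outer contour
    im=cv2.imread(f"pics/{n}0.png");h=cv2.cvtColor(im,cv2.COLOR_BGR2HSV)
    x0,y0,x1,y1=(250,165,412,300) if n=="top" else (215,205,410,350)
    m=np.zeros(h.shape[:2],np.uint8);m[y0:y1,x0:x1]=(h[y0:y1,x0:x1,2]<85)&(h[y0:y1,x0:x1,1]<110)
    m=cv2.morphologyEx(m,cv2.MORPH_OPEN,np.ones((3,3)))
    c=max(cv2.findContours(m,0,cv2.CHAIN_APPROX_NONE)[0],key=cv2.contourArea)
    P=np.array([ray(n,*q,.034) for q in cv2.convexHull(c)[:,0]]).astype(np.float32)
    print("ring circ",cv2.minEnclosingCircle(P), cv2.fitEllipse(P))
    mm=np.zeros(h.shape[:2],np.uint8);b=h[y0:y1,x0:x1].astype(int)
    mm[y0:y1,x0:x1]=(abs(b[...,0]-12)<5)&(b[...,1]>130)&(b[...,2]>120)
    A=np.array([.545,-.05])
    for nm,p,z in(("red",rd,.0345),("blue",bl,.0345),("mark",wm,.0385)):
        q=ray(n,*p,z);print(nm,q)
E
```

```text
top hub [ 0.54731953 -0.05562323] spk [ 0.54661763 -0.05586371]
ring circ ((0.5465854406356812, -0.05620304495096207), 0.11137274652719498) ((0.5462279915809631, -0.05547827109694481), (0.21849612891674042, 0.22135908901691437), 144.29119873046875)
red [ 0.63943041 -0.08605989]
blue [ 0.63192185 -0.10229166]
mark [ 0.50484663 -0.10368804]
scene hub [ 0.54480816 -0.05530888] spk [ 0.54803546 -0.0571793 ]
ring circ ((0.58922278881073, -0.01928672194480896), 0.09703181684017181) ((0.5958623886108398, -0.009724991396069527), (0.07832170277833939, 0.1905546486377716), 49.158897399902344)
red [ 0.63715057 -0.08478114]
blue [ 0.63038716 -0.10121653]
mark [ 0.5019627  -0.10169663]
```

```bash
python3 - <<'E'
from h import *
A=np.array([.5468,-.0558])
for n,a,b,t in(("top",(346.3,211.7),(315,248.3),(390.3,212)),("scene",(315.1,264),(318,229.3),(267.7,289.2))):
    for nm,p,z in(("a",a,.086),("b",b,.086),("tab",t,.082)):
        q=ray(n,*p,z);d=q-A;print(n,nm,q.round(4),"r %.4f ang %.1f"%(np.hypot(*d),np.degrees(np.arctan2(*d[::-1]))))
E
```

```text
top a [ 0.5946 -0.0995] r 0.0648 ang -42.4
top b [ 0.4987 -0.0143] r 0.0635 ang 139.2
top tab [ 0.5922 -0.2172] r 0.1677 ang -74.3
scene a [ 0.5944 -0.0971] r 0.0631 ang -40.9
scene b [ 0.5002 -0.0134] r 0.0630 ang 137.7
scene tab [ 0.5917 -0.2162] r 0.1666 ang -74.4
```

Emit:
drive_tool:
  targets: [0,0,0,47.6,-25.2,0,0.35,0,0,0,47.6,-25.2,0,0.35,0,0,0,47.6,-25.2,0,0.35,0,0,0,47.6,-25.2,0,0.35,0,0,0,47.6,-25.2,0,0.35,0,0,0,47.6,-25.2,0,0.35,0,0,0,47.6,-25.2,0,0.35,0,0,0,47.6,-25.2,0,0.35,0,0,0,47.6,-25.2,0,0.35,0,0,0,47.6,-25.2,0,0.35,0,0,0,47.6,-25.2,0,0.35]

```text
clock: 1.48
position: [0.5949, -0.0977, 0.2309]
ee_rot: [0.0, 0.985, 0.175, -0.0]
contact_force: [0.7, -0.5, 0.4]
width: 0.0297
```

Emit:
drive_tool:
  targets: [0,0,10.3,0,0,0,0.35,0,0,10.3,0,0,0,0.35,0,0,10.3,0,0,0,0.35,0,0,10.3,0,0,0,0.35,0,0,10.3,0,0,0,0.35,0,0,10.3,0,0,0,0.35,0,0,0,0,0,0,0.35,0,0,0,0,0,0,0.35]

```text
clock: 2.48
position: [0.594, -0.0991, 0.231]
ee_rot: [0.0, 0.935, -0.354, -0.0]
contact_force: [-0.2, -0.4, 0.5]
width: 0.0299
```

```bash
python3 - <<'E'
from h import *
s=get_state();print({k:np.round(v,4) for k,v in s.items()})
from scipy.spatial.transform import Rotation as R
w,x,y,z=s["ee_rot"];r=R.from_quat([x,y,z,w]).as_matrix();print(r.round(3),np.degrees(np.arctan2(r[1,0],r[0,0])))
e=np.array([.5947,-.0983,.055])-s["position"];print("tool err mm",r.T@e*1000)
E
```

```text
{'clock': np.float64(2.475), 'qpos': array([-2.8080e-01,  3.1740e-01,  1.4451e+00, -1.0000e-04,  1.3796e+00,
        2.0143e+00]), 'qd': array([ 0.0008, -0.0006, -0.0031, -0.001 , -0.0002,  0.0085]), 'effort': array([ 2.70000e-03, -4.42852e+01, -2.47499e+01, -5.00000e-04,
        4.80000e-03, -5.90000e-03]), 'position': array([ 0.594 , -0.0991,  0.231 ]), 'ee_rot': array([ 1.000e-04,  9.351e-01, -3.543e-01, -3.000e-04]), 'contact_force': array([-0.1535, -0.3846,  0.4531]), 'moment': array([ 0.0275, -0.007 , -0.0609]), 'width': np.float64(0.0299)}
[[ 0.749 -0.663 -0.001]
 [-0.663 -0.749  0.   ]
 [-0.     0.    -1.   ]] -41.49855197922077
tool err mm [ 5.87903362e-02 -1.13940467e+00  1.76023280e+02]
```

Emit:
drive_tool:
  targets: [0,0,0,0,-1,45,0.35,0,0,0,0,0,45,0.35,0,0,0,0,0,20,0.35,0,0,0,0,0,15,0.35,0,0,0,0,0,15,0.35,0,0,0,0,0,15,0.35,0,0,0,0,0,10,0.35,0,0,0,0,0,10,0.35,0,0,0,0,0,0,0.35]

```text
clock: 3.6
position: [0.5943, -0.0983, 0.0555]
ee_rot: [0.0, 0.935, -0.355, -0.001]
contact_force: [-0.3, -0.8, 0.3]
width: 0.0301
```

```bash
python3 - <<'E'
from h import *
t=get_image("top");s=get_image("scene")
crop(t,(250,165,412,300),4.8,"pics/top1.png");crop(s,(215,155,410,300),4,"pics/scene1.png")
E
```

```text
(no output)
```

View pics/top1.png

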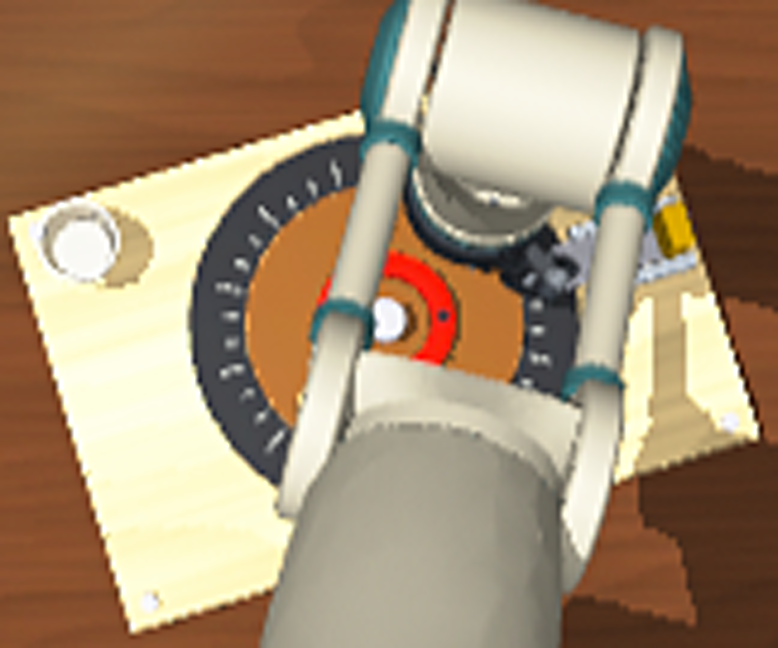

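View pics/scene1.png

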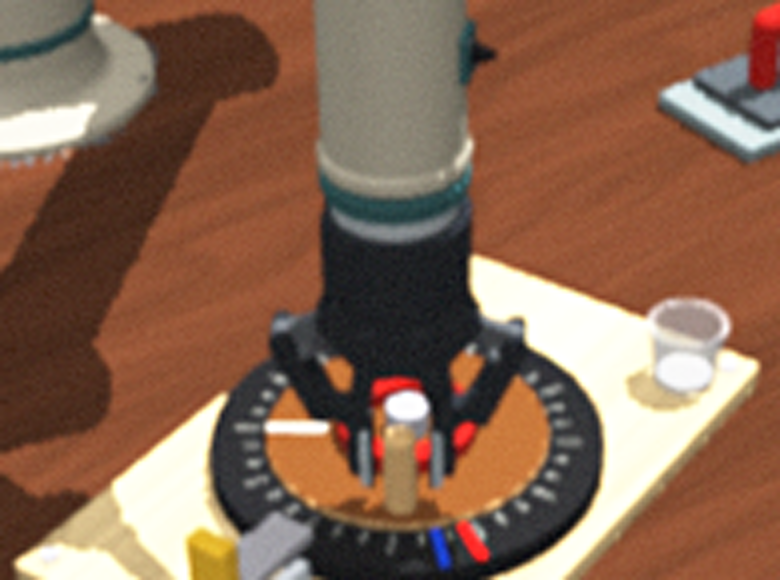

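The scene view shows the pads either side of dowel_a at about (400,470) in the crop, with even clearance. Now I'll push along the arc.

Emit:
drive_tool:
  targets: [0,0,-4.5,0,0,0,0.35,0,0,0,0,-10,0,0.35,0,0,-9,0,0,0,0.35,0,0,0,0,-10,0,0.35,0,0,-9,0,0,0,0.35,0,0,0,0,-10,0,0.35,0,0,-9,0,0,0,0.35,0,0,0,0,-10,0,0.35,0,0,-9,0,0,0,0.35,0,0,0,0,-10,0,0.35]

```text
clock: 4.95
position: [0.6121, -0.052, 0.0566]
ee_rot: [0.0, 1.0, -0.013, 0.001]
contact_force: [2.0, -3.0, -0.5]
width: 0.0301
```

```bash
cat >> h.py <<'E'
def chk():
    s=get_state();w,x,y,z=s["ee_rot"]
    from scipy.spatial.transform import Rotation as R
    r=R.from_quat([x,y,z,w]).as_matrix();d=s["position"][:2]-np.array([.5468,-.0558])
    print("psi %.1f r %.4f ang %.1f z %.4f w %.4f"%(np.degrees(np.arctan2(r[1,0],r[0,0])),np.hypot(*d),np.degrees(np.arctan2(d[1],d[0])),s["position"][2],s["width"]),s["contact_force"].round(1),s["clock"],s["qpos"].round(2))
    return s,r
E
python3 -c "
from h import *
chk();crop(get_image('scene'),(215,155,410,300),4,'pics/scene2.png')"
```

```text
psi -1.5 r 0.0654 ang 3.3 z 0.0566 w 0.0301 [ 2.  -3.  -0.5] 4.95 [-0.2   0.47  1.66 -0.    1.    1.4 ]
```

View pics/scene2.png

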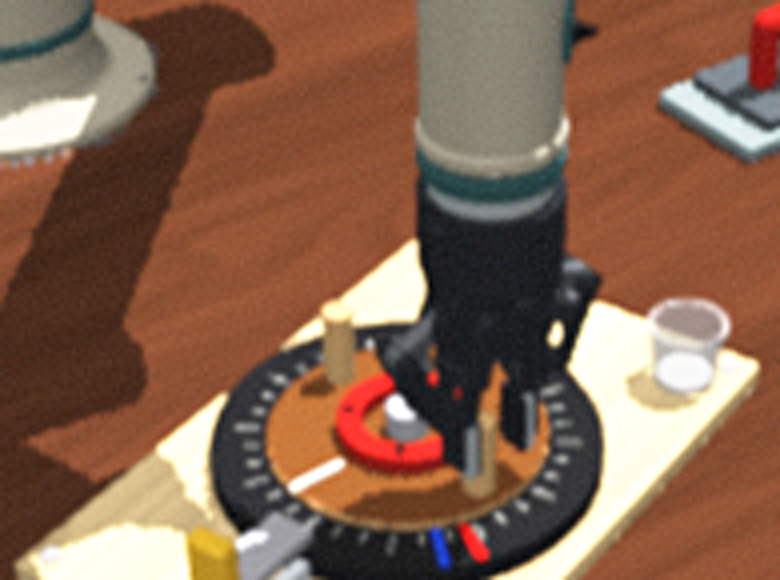

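The turntable is following: the mark is now at about (320,475) in the crop. I'll continue round the arc.

Emit:
drive_tool:
  targets: [0,0,-9,0,0,0,0.35,0,0,0,0,-10,0,0.35,0,0,-9,0,0,0,0.35,0,0,0,0,-10,0,0.35,0,0,-9,0,0,0,0.35,0,0,0,0,-10,0,0.35,0,0,-9,0,0,0,0.35,0,0,0,0,-10,0,0.35,0,0,-9,0,0,0,0.35,0,0,0,0,-10,0,0.35,0,0,-9,0,0,0,0.35,0,0,0,0,-10,0,0.35]

```text
clock: 6.5
position: [0.5822, -0.0015, 0.0566]
ee_rot: [0.0, 0.897, 0.442, 0.001]
contact_force: [3.4, 0.2, 0.0]
width: 0.0298
```

Emit:
drive_tool:
  targets: [0,0,-4.5,0,0,0,0.35,0,0,0,0,0,0,0.35]

```text
clock: 6.75
position: [0.5797, -0.0013, 0.0561]
ee_rot: [-0.001, 0.879, 0.478, -0.001]
contact_force: [-0.1, -1.1, 0.2]
width: 0.0297
```

```bash

python3 -c "
from h import *
chk();t=get_image('top');s=get_image('scene');b=(215,205,410,350)
cv2.imwrite('pics/s3full.png',s[...,::-1]);cv2.imwrite('pics/t3full.png',t[...,::-1])
crop(s,b,4,'pics/scene3.png');crop(t,(250,165,412,300),4.8,'pics/top3.png')
print(blobs(s,b,white),blobs(s,b,red))"
```

```text
psi 57.1 r 0.0637 ang 58.8 z 0.0561 w 0.0297 [-0.1 -1.1  0.2] 6.75 [-0.12  0.43  1.74  0.    0.97  0.45]
[(np.int32(625), array([318.92, 227.4 ])), (np.int32(13), array([349.08, 228.92])), (np.int32(2710), array([344.16, 285.95])), (np.int32(20), array([267.2, 258. ])), (np.int32(28), array([314.39, 254.89])), (np.int32(535), array([252.59, 283.12])), (np.int32(17), array([318.06, 280.59])), (np.int32(300), array([236.58, 300.26])), (np.int32(79), array([279.78, 304.35])), (np.int32(21), array([259.29, 304.52]))] [(np.int32(508), array([316.28, 260.77])), (np.int32(33), array([332.97, 290.45]))]
```

View pics/scene3.png

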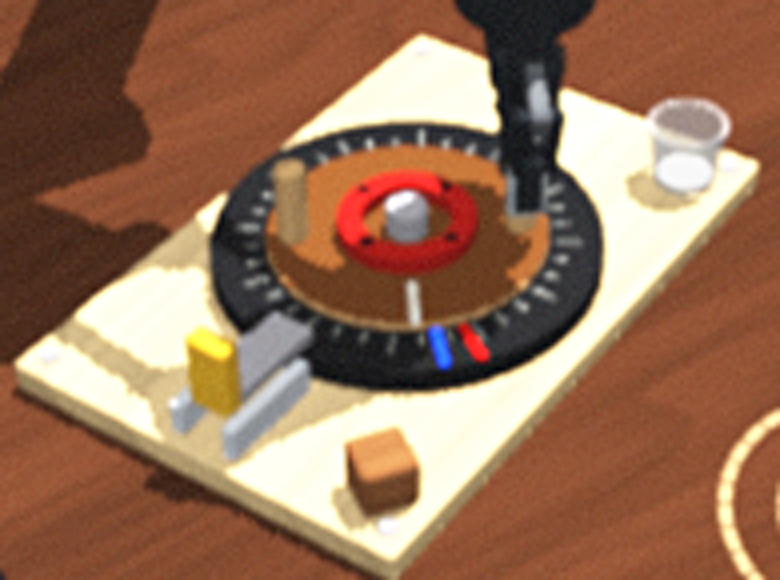

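View pics/top3.png

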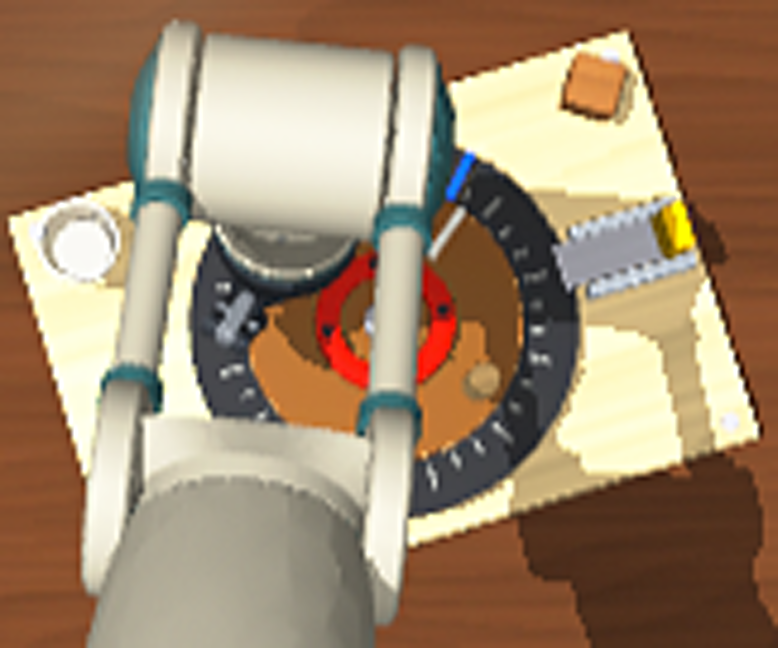

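```bash
cat >> h.py <<'E'
A0=np.array([.5468,-.0558])
def lineang(n,im,box,cond,z,mn=8,rr=(.05,.12),A=A0):
    "blobs in box, rays to plane z; prints polar centroid (weighted by all pixels) and per-blob angle"
    x0,y0,x1,y1=box;h=cv2.cvtColor(im[y0:y1,x0:x1],cv2.COLOR_RGB2HSV).astype(int)
    m=cond(h[...,0],h[...,1],h[...,2]).astype(np.uint8)
    k,l,s,c=cv2.connectedComponentsWithStats(m,connectivity=8)
    for i in range(1,k):
        if s[i,4]<mn: continue
        v,u=np.nonzero(l==i);P=np.array([ray(n,a+x0,b+y0,z) for a,b in zip(u,v)])-A
        r=np.hypot(*P.T)
        if r.max()>rr[1] or r.min()<rr[0]-.01: continue
        c=P.mean(0);print(n,"px",s[i,4],"r %.4f..%.4f ang %.2f"%(r.min(),r.max(),np.degrees(np.arctan2(c[1],c[0]))),(c+A).round(4))
def grey(h,s,v): return (s<70)&(v>110)
def blue(h,s,v): return (abs(h-112)<12)&(s>150)
E
python3 - <<'E'
from h import *
for n,f0,f3 in(("top","top0","t3full"),("scene","scene0","s3full")):
    a=cv2.imread(f"pics/{f0}.png")[...,::-1].copy();b=cv2.imread(f"pics/{f3}.png")[...,::-1].copy()
    bx=(250,165,412,300) if n=="top" else (260,205,400,350)
    for im in(a,b):
        print("--red/blue");lineang(n,im,bx,red,.0345,rr=(.08,.12));lineang(n,im,bx,blue,.0345,rr=(.08,.12))
        print("mark");lineang(n,im,bx,grey,.0385,rr=(.045,.085))
E
```

```text
--red/blue
top px 20 r 0.0845..0.1104 ang -18.09 [ 0.6394 -0.0861]
top px 23 r 0.0833..0.1108 ang -28.65 [ 0.6319 -0.1023]
markTraceback (most recent call last):
  File "<stdin>", line 7, in <module>
  File "h.py", line 33, in lineang
    v,u=np.nonzero(l==i);P=np.array([ray(n,a+x0,b+y0,z) for a,b in zip(u,v)])-A
                                     ~~~^^^^^^^^^^^^^^^
  File "h.py", line 4, in ray
    c=calibration(n);K=c["mtx"];T=np.array(c["world_to_cam"]);R=T[:3,:3];t=T[:3,3]
ValueError: time passes only in moves, steps and waits
```

```bash
sed -i 's/^def ray/import functools\ncal0=calibration\ncalibration=functools.lru_cache(None)(cal0)\ndef ray/' h.py
cat > m.py <<'E'
from h import *
def both(pairs):
  for n,f3 in pairs:
    b=cv2.imread(f"pics/{f3}.png")[...,::-1].copy()
    bx=(250,165,412,300) if n=="top" else (260,205,400,350)
    print("--red/blue");lineang(n,b,bx,red,.0345,rr=(.08,.12));lineang(n,b,bx,blue,.0345,rr=(.08,.12))
    print("mark");lineang(n,b,bx,grey,.0385,rr=(.045,.085))
E
python3 -c "
from m import *
both([('top','top0'),('top','t3full'),('scene','scene0'),('scene','s3full')])"
```

```text
--red/blue
top px 20 r 0.0845..0.1104 ang -18.09 [ 0.6394 -0.0861]
top px 23 r 0.0833..0.1108 ang -28.65 [ 0.6319 -0.1023]
mark
top px 28 r 0.0462..0.0807 ang -131.29 [ 0.5044 -0.1041]
--red/blue
top px 25 r 0.0820..0.1108 ang -28.56 [ 0.6312 -0.1017]
mark
top px 24 r 0.0468..0.0807 ang -35.71 [ 0.5985 -0.093 ]
--red/blue
scene px 37 r 0.0775..0.1108 ang -17.78 [ 0.6371 -0.0848]
scene px 44 r 0.0793..0.1114 ang -28.52 [ 0.6303 -0.1012]
mark
scene px 47 r 0.0468..0.0818 ang -135.36 [ 0.5009 -0.1012]
--red/blue
scene px 33 r 0.0805..0.1108 ang -17.63 [ 0.6383 -0.0849]
scene px 46 r 0.0789..0.1114 ang -28.49 [ 0.6299 -0.1009]
mark
scene px 19 r 0.0598..0.0768 ang 79.01 [0.5595 0.0096]
scene px 34 r 0.0429..0.0792 ang -36.35 [ 0.5954 -0.0916]
```

Emit:
drive_tool:
  targets: [0,0,-4.5,0,0,0,0.35,0,0,0,0,-10,0,0.35,0,0,-7.5,0,0,0,0.35,0,0,0,0,-7,0,0.35,0,0,-3,0,0,0,0.35,0,0,0,0,0,0,0.35]

```text
clock: 7.6
position: [0.5651, 0.0051, 0.0563]
ee_rot: [-0.0, 0.808, 0.589, -0.0]
contact_force: [0.2, 0.1, 0.3]
width: 0.0299
```

```bash

python3 -c "
from m import *
chk();t=get_image('top');s=get_image('scene');b=(280,225,360,305)
cv2.imwrite('pics/s4full.png',s[...,::-1]);cv2.imwrite('pics/t4full.png',t[...,::-1])
crop(s,b,7,'pics/scene4.png');crop(t,(250,165,412,300),4.8,'pics/top4.png')
both([('top','t4full'),('scene','s4full')])"
```

```text
psi 72.2 r 0.0636 ang 73.2 z 0.0563 w 0.0299 [0.2 0.1 0.3] 7.6 [-0.11  0.41  1.77  0.    0.96  0.2 ]
--red/blue
top px 23 r 0.0833..0.1108 ang -28.65 [ 0.6319 -0.1023]
mark
--red/blue
scene px 37 r 0.0775..0.1116 ang -17.81 [ 0.6377 -0.085 ]
scene px 46 r 0.0789..0.1118 ang -28.53 [ 0.6303 -0.1012]
mark
```

View pics/scene4.png

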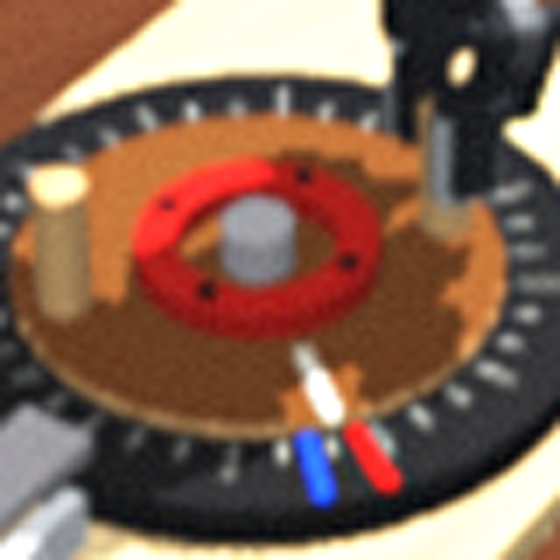

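View pics/top4.png

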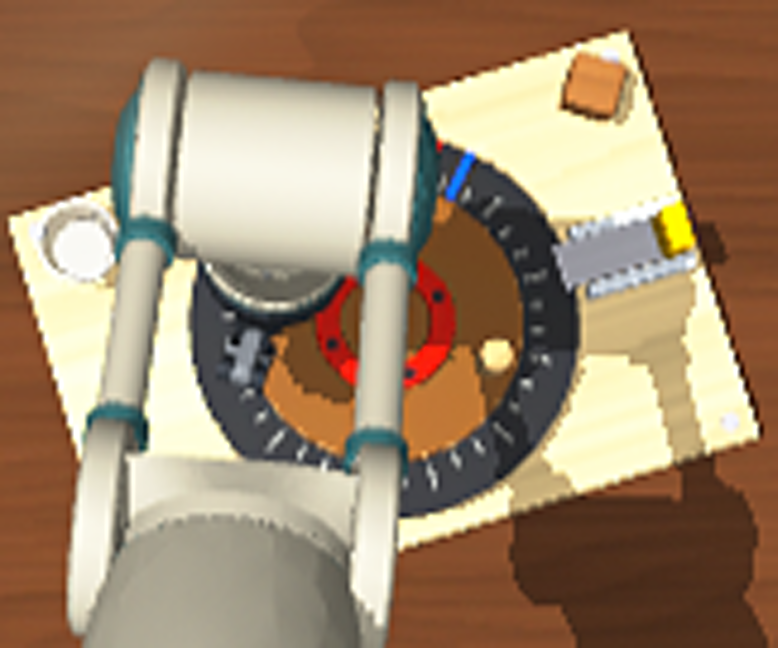

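```bash

python3 -c "
from m import *
s=cv2.imread('pics/s4full.png')[...,::-1].copy()
lineang('scene',s,(318,270,345,300),lambda h,s,v:(s<90)&(v>120),.0385,rr=(.03,.12))
for p,z in (((327.9,284.3),.0385),((323.3,275.2),.0385),((331,286.2),.0345),((335.8,294.3),.0345)):
  d=ray('scene',*p,z)-A0;print(np.hypot(*d),np.degrees(np.arctan2(d[1],d[0])))
"
```

```text
scene px 52 r 0.0415..0.0924 ang -22.13 [ 0.6069 -0.0802]
scene px 8 r 0.0843..0.0977 ang -14.64 [ 0.635  -0.0788]
0.07800490013367592 -20.7436574273041
0.04626424855054749 -20.422877888268868
0.08192243591769266 -16.732173136433662
0.10947068975655265 -17.164705254148863
```

The mark's outer end at about (328,284) is roughly 4° short of the red line, whose inner end is at (331,286). I'll nudge a little more.

Emit:
drive_tool:
  targets: [0,0,-1.7,0,0,0,0.35,0,0,0,0,-2,0,0.35,0,0,0,0,-1.5,0,0.35,0,0,-1.7,0,0,0,0.35,0,0,0,0,0,0,0.35]

```text
clock: 8.32
position: [0.563, 0.0056, 0.0563]
ee_rot: [0.0, 0.789, 0.614, 0.0]
contact_force: [1.2, -0.8, -0.6]
width: 0.03
```

```bash

python3 -c "
from m import *
chk();s=get_image('scene');b=(280,225,360,305)
cv2.imwrite('pics/s5full.png',s[...,::-1])
crop(s,b,7,'pics/scene5.png')
lineang('scene',s,(318,270,345,300),lambda h,s,v:(s<90)&(v>120),.0385,rr=(.03,.12))
lineang('scene',s,(318,270,345,300),red,.0345,rr=(.07,.12))
"
```

```text
psi 75.8 r 0.0635 ang 75.2 z 0.0563 w 0.0300 [ 1.2 -0.8 -0.6] 8.325 [-0.11  0.41  1.78 -0.    0.95  0.13]
scene px 45 r 0.0422..0.0802 ang -20.13 [ 0.6046 -0.077 ]
scene px 9 r 0.0814..0.0977 ang -14.50 [ 0.634  -0.0783]
scene px 37 r 0.0775..0.1108 ang -17.79 [ 0.6365 -0.0846]
```

View pics/scene5.png

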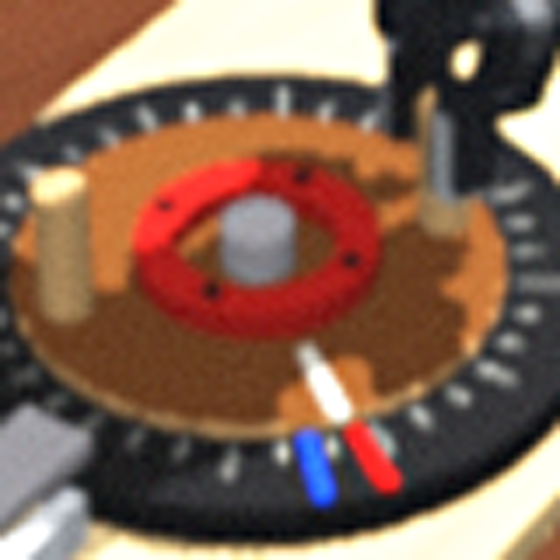

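Emit:
drive_tool:
  targets: [0,0,-1,0,-1.5,0,0.35,0,0,0,0,0,0,0.35,0,0,0,0,5,0,0.35,0,0,0,0,0,0,0.35,0,0,0,0,0,-40,0.35,0,0,0,0,0,-60,0.35,0,0,0,40,-40,0,0.35,0,0,0,40,-40,0,0.35,0,0,0,40,-40,0,0.35,0,0,0,40,-40,0,0.35,0,0,0,0,0,0,0.35]

```text
clock: 9.75
position: [0.4441, 0.1999, 0.1562]
ee_rot: [-0.001, 0.782, 0.623, -0.001]
contact_force: [0.3, -0.1, -0.8]
width: 0.0295
```

```bash

python3 -c "
from m import *
chk();t=get_image('top');s=get_image('scene');b=(280,225,360,305)
cv2.imwrite('pics/s6full.png',s[...,::-1]);cv2.imwrite('pics/t6full.png',t[...,::-1])
crop(s,b,7,'pics/scene6.png');crop(t,(290,180,400,270),7,'pics/top6.png')
both([('top','t6full'),('scene','s6full')])"
```

```text
psi 77.1 r 0.2755 ang 111.9 z 0.1562 w 0.0295 [ 0.3 -0.1 -0.8] 9.75 [0.28 0.2  1.81 0.   1.14 0.5 ]
--red/blue
top px 20 r 0.0845..0.1104 ang -18.09 [ 0.6394 -0.0861]
top px 23 r 0.0833..0.1108 ang -28.65 [ 0.6319 -0.1023]
mark
top px 26 r 0.0467..0.0811 ang -18.69 [ 0.6073 -0.0763]
top px 13 r 0.0636..0.0724 ang 65.80 [0.5748 0.0065]
top px 13 r 0.0606..0.0709 ang -102.50 [ 0.5327 -0.1196]
--red/blue
scene px 35 r 0.0797..0.1116 ang -17.78 [ 0.638  -0.0851]
scene px 45 r 0.0793..0.1118 ang -28.49 [ 0.6307 -0.1013]
mark
scene px 15 r 0.0718..0.0820 ang -161.04 [ 0.4743 -0.0807]
scene px 43 r 0.0422..0.0787 ang -18.22 [ 0.6044 -0.0748]
```

View pics/scene6.png

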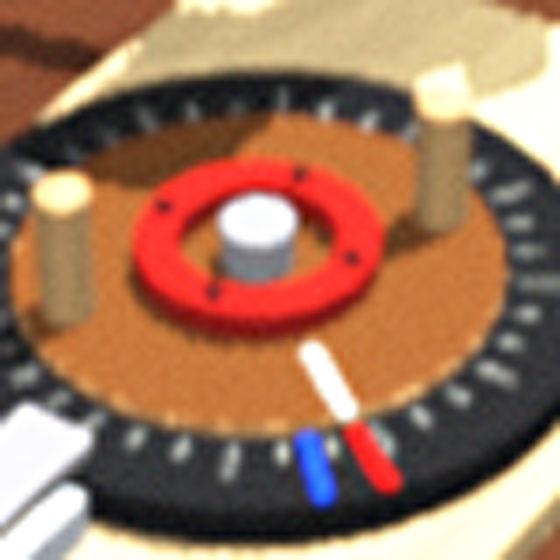

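View pics/top6.png

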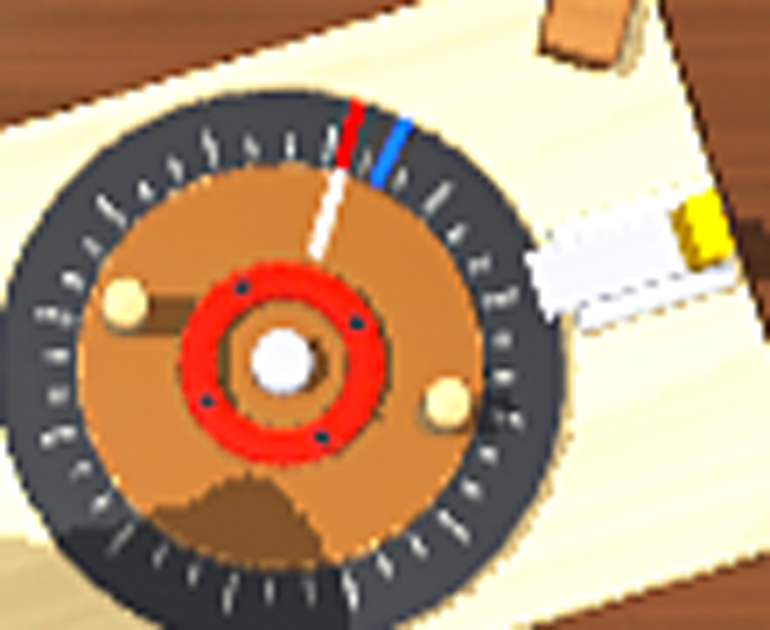

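```bash
cat > f.py <<'E'
from h import *
def ang(n,im,ctr,A=A0):
    x0,y0,x1,y1=ctr;f=8
    c=cv2.resize(im[y0:y1,x0:x1],None,fx=f,fy=f,interpolation=cv2.INTER_CUBIC).astype(int)
    R,G,B=c[...,0],c[...,1],c[...,2]
    out={}
    for nm,m,z,rr in(("mark",(B>135)&(R-B<90),.038,(.046,.079)),("red",(R>130)&(G<90)&(B<90),.034,(.083,.112)),("blue",(B>130)&(R<90),.034,(.083,.112))):
        k,l,s,cc=cv2.connectedComponentsWithStats(m.astype(np.uint8))
        best=None
        for i in range(1,k):
            if s[i,4]<300: continue
            v,u=np.nonzero(l==i);P=np.array([ray(n,(a+.5)/f-.5+x0,(b+.5)/f-.5+y0,z) for a,b in zip(u,v)])-A
            r=np.hypot(*P.T);k2=(r>rr[0])&(r<rr[1]);t=np.degrees(np.arctan2(P[:,1],P[:,0]));k2&=(t>-40)&(t<0)
            if k2.sum()<300 : continue
            P=P[k2];q=cv2.fitLine(P.astype(np.float32),cv2.DIST_L2,0,.01,.01).ravel()
            c0=P.mean(0);d=q[:2]*np.sign(q[0])
            out.setdefault(nm,[]).append((k2.sum(),round(np.degrees(np.arctan2(c0[1],c0[0])),2),"dir",round(float(np.degrees(np.arctan2(d[1],d[0]))),2),c0.round(4)))
    print(n,out)
E
cat > g.py <<'E'
from f import *
import sys
k=sys.argv[1]
for n,fn,b in(("top","t%sfull"%k,(325,190,360,222)),("scene","s%sfull"%k,(315,268,348,302))):
    im=cv2.imread(f"pics/{fn}.png")[...,::-1].copy();ang(n,im,b)
    bx=(280,180,390,275) if n=="top" else (275,225,365,300)
    x0,y0,x1,y1=bx
    hs=cv2.cvtColor(im,cv2.COLOR_RGB2HSV).astype(int)
    sp=blobs(im,bx,red,150);print("spk",[ray(n,*p,.048).round(4) for a,p in sp])
    tan=blobs(im,bx,lambda h,s,v:(abs(h-20)<7)&(s>60)&(s<160)&(v>200),8);print([(a,p,ray(n,*p,.086).round(4)) for a,p in tan])
E
python3 g.py 6
```

```text
top {'mark': [(np.int64(1780), np.float64(-18.61), 'dir', -17.84, array([ 0.0594, -0.02  ]))], 'red': [(np.int64(1519), np.float64(-18.05), 'dir', -16.26, array([ 0.0925, -0.0302]))], 'blue': [(np.int64(1657), np.float64(-28.43), 'dir', -27.59, array([ 0.0852, -0.0461]))]}
spk [array([ 0.5463, -0.0565])]
[(np.int32(27), array([380.3 , 184.96]), array([ 0.6651, -0.1924])), (np.int32(16), array([310.5 , 196.69]), array([ 0.6368, -0.0052])), (np.int32(15), array([329., 192.]), array([ 0.6486, -0.0548])), (np.int32(8), array([357.5 , 202.62]), array([ 0.6185, -0.13  ])), (np.int32(14), array([280.36, 216.  ]), array([0.5864, 0.0757])), (np.int32(10), array([306. , 224.1]), array([0.5634, 0.0082])), (np.int32(53), array([367.11, 245.26]), array([ 0.5041, -0.152 ])), (np.int32(12), array([280.67, 250.  ]), array([0.496 , 0.0761])), (np.int32(538), array([297.2 , 267.44]), array([0.4492, 0.0334])), (np.int32(12), array([378.5, 264.5]), array([ 0.4528, -0.1804])), (np.int32(12), array([362.5, 269.5]), array([ 0.4405, -0.1379]))]
scene {'mark': [(np.int64(2748), np.float64(-18.02), 'dir', -19.39, array([ 0.0591, -0.0192]))], 'red': [(np.int64(2240), np.float64(-17.61), 'dir', -14.14, array([ 0.0925, -0.0294]))], 'blue': [(np.int64(2311), np.float64(-28.45), 'dir', -27.54, array([ 0.0849, -0.046 ]))]}
spk [array([ 0.5487, -0.0592])]
[(np.int32(562), array([331.58, 230.73]), array([0.5247, 0.0069])), (np.int32(11), array([288.91, 238.82]), array([ 0.4868, -0.0863])), (np.int32(20), array([288.2, 252.4]), array([ 0.5258, -0.1169])), (np.int32(15), array([359.4, 285. ]), array([ 0.7037, -0.0707])), (np.int32(8), array([337.62, 280.5 ]), array([ 0.6652, -0.0952])), (np.int32(17), array([359.29, 295.12]), array([ 0.7256, -0.091 ]))]
```

The mark and red line look collinear, with the mark measuring about 0.5° short in both views. I'll retrace the path and add a 0.5 mm nudge.

Emit:
drive_tool:
  targets: [0,0,0,-40,40,0,0.35,0,0,0,-40,40,0,0.35,0,0,0,-40,40,0,0.35,0,0,0,-40,40,0,0.35,0,0,0,0,0,0,0.35,0,0,0,0,0,40,0.35,0,0,0,0,0,30,0.35,0,0,0,0,0,30,0.35,0,0,0,0,0,0,0.35]

```text
clock: 10.98
position: [0.5637, 0.0048, 0.0541]
ee_rot: [-0.002, 0.784, 0.62, -0.002]
contact_force: [0.7, -0.6, 0.1]
width: 0.0298
```

Emit:
drive_tool:
  targets: [0,0,0,0,-3,0,0.35,0,0,0,0,-1,0,0.35,0,0,0,0,-1,0,0.35,0,0,0,0,-0.5,0,0.35,0,0,0,0,0,0,0.35]

```text
clock: 11.6
position: [0.5614, 0.0062, 0.0567]
ee_rot: [0.001, 0.784, 0.621, 0.0]
contact_force: [0.1, -0.2, 0.4]
width: 0.0297
```

Emit:
drive_tool:
  targets: [0,0,0,0,5,0,0.35,0,0,0,0,0,0,0.35,0,0,0,0,0,-40,0.35,0,0,0,0,0,-60,0.35,0,0,0,40,-40,0,0.35,0,0,0,40,-40,0,0.35,0,0,0,40,-40,0,0.35,0,0,0,40,-40,0,0.35,0,0,0,0,0,0,0.35]

```text
clock: 12.72
position: [0.4439, 0.2, 0.1562]
ee_rot: [-0.001, 0.782, 0.623, -0.001]
contact_force: [1.4, -0.5, -0.0]
width: 0.0292
```

```bash

python3 -c "
from m import *
s0,r=chk();t=get_image('top');s=get_image('scene');b=(280,225,360,305)
cv2.imwrite('pics/s7full.png',s[...,::-1]);cv2.imwrite('pics/t7full.png',t[...,::-1])
crop(s,b,7,'pics/scene7.png');crop(t,(290,180,400,270),7,'pics/top7.png')
both([('top','t7full'),('scene','s7full')])"; python3 g.py 7 | grep mark
```

```text
psi 77.1 r 0.2758 ang 111.9 z 0.1562 w 0.0292 [ 1.4 -0.5 -0. ] 12.725 [0.28 0.2  1.81 0.   1.14 0.5 ]
--red/blue
top px 20 r 0.0845..0.1104 ang -18.09 [ 0.6394 -0.0861]
top px 23 r 0.0833..0.1108 ang -28.65 [ 0.6319 -0.1023]
mark
top px 26 r 0.0467..0.0811 ang -18.69 [ 0.6073 -0.0763]
top px 13 r 0.0636..0.0724 ang 65.80 [0.5748 0.0065]
top px 13 r 0.0606..0.0709 ang -102.50 [ 0.5327 -0.1196]
--red/blue
scene px 36 r 0.0797..0.1116 ang -17.83 [ 0.6384 -0.0853]
scene px 45 r 0.0793..0.1118 ang -28.49 [ 0.6307 -0.1013]
mark
scene px 15 r 0.0718..0.0820 ang -161.04 [ 0.4743 -0.0807]
scene px 43 r 0.0422..0.0787 ang -18.22 [ 0.6044 -0.0748]
top {'mark': [(np.int64(1784), np.float64(-18.61), 'dir', -17.85, array([ 0.0594, -0.02  ]))], 'red': [(np.int64(1518), np.float64(-18.06), 'dir', -16.2, array([ 0.0925, -0.0302]))], 'blue': [(np.int64(1664), np.float64(-28.44), 'dir', -27.69, array([ 0.0852, -0.0461]))]}
scene {'mark': [(np.int64(2742), np.float64(-18.02), 'dir', -19.35, array([ 0.0591, -0.0192]))], 'red': [(np.int64(2236), np.float64(-17.61), 'dir', -13.98, array([ 0.0925, -0.0294]))], 'blue': [(np.int64(2317), np.float64(-28.45), 'dir', -27.76, array([ 0.0848, -0.046 ]))]}
```

View pics/top7.png

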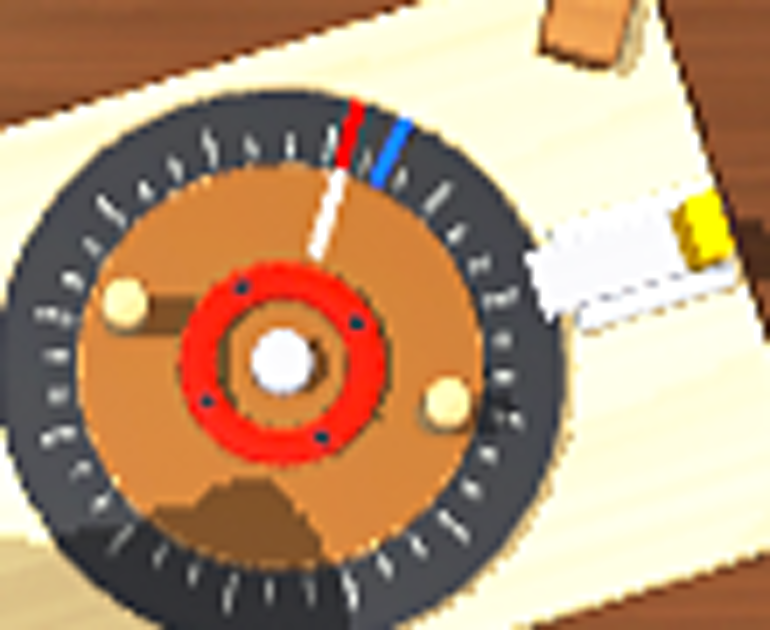

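Nothing changed: that nudge didn't quite reach the dowel. In both views the mark sits on the red line to about 0.5°, within measurement error. Next is the lock. I'll shut the fingers and go round outside the tab.

Emit:
drive_tool:
  targets: [0,0,0,-44.7,28.1,0,0,0,0,0,-44.7,28.1,0,0,0,0,0,-44.7,28.1,0,0,0,0,0,-44.7,28.1,0,0,0,0,0,-44.7,28.1,0,0,0,0,0,-44.7,28.1,0,0,0,0,0,-44.7,28.1,0,0,0,0,0,-44.7,28.1,0,0,0,0,0,-44.7,28.1,0,0,0,0,-9.6,0,0,0,0,0,0,-9.6,0,0,0,0,0,0,-9.6,0,0,0,0]

```text
clock: 14.32
position: [0.6001, -0.2549, 0.1556]
ee_rot: [-0.0, 0.604, 0.797, -0.0]
contact_force: [-0.0, -0.1, -0.5]
width: -0.0002
```

Emit:
drive_tool:
  targets: [0,0,0,0,0,0,0,0,0,0,0,0,0,0]

```text
clock: 14.58
position: [0.6004, -0.2532, 0.1561]
ee_rot: [-0.0, 0.606, 0.795, -0.0]
contact_force: [-0.6, 1.2, 0.7]
width: -0.0005
```

```bash

python3 -c "
from m import *
s,r=chk();e=np.array([.601,-.2484,.05])-s['position'];print(r.T@e*1000)
im=get_image('scene');crop(im,(180,150,380,300),4,'pics/scene8.png')"
```

```text
psi 105.3 r 0.2046 ang -74.8 z 0.1561 w -0.0005 [-0.6  1.2  0.7] 14.575 [-0.51  0.44  1.45 -0.    1.26 -0.77]
[  4.52236341   1.90739544 106.07423608]
```

View pics/scene8.png

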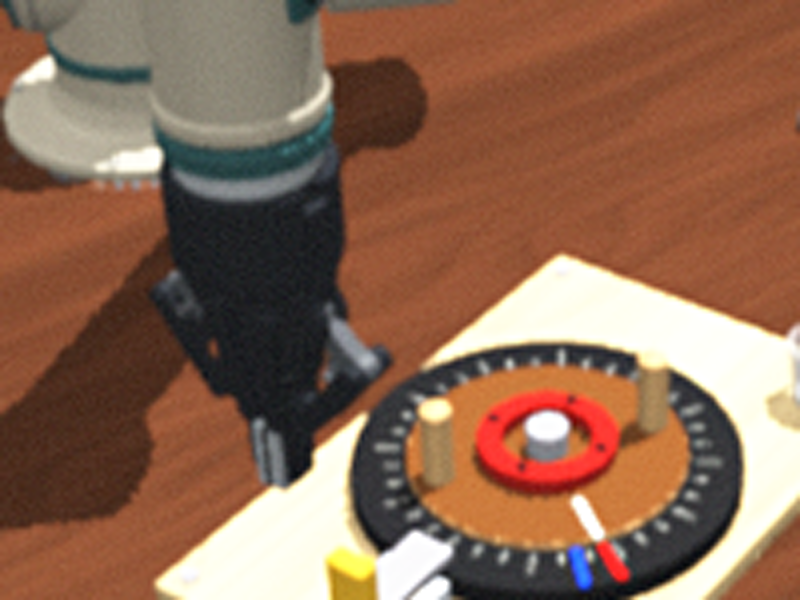

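The fingers are shut and above the outside of the tab, with the mark still on the red line. Descending.

Emit:
drive_tool:
  targets: [0,0,0,0,2,35,0,0,0,0,0,0,35,0,0,0,0,0,0,15,0,0,0,0,0,0,10,0,0,0,0,0,0,10,0,0,0,0,0,0,0,0]

```text
clock: 15.38
position: [0.6026, -0.2515, 0.0512]
ee_rot: [-0.0, 0.605, 0.796, -0.0]
contact_force: [0.2, 1.0, 0.3]
width: 0.0
```

```bash

python3 -c "
from m import *
chk()
im=get_image('scene');crop(im,(180,205,380,355),4,'pics/scene9.png')"
```

```text
psi 105.5 r 0.2035 ang -74.1 z 0.0512 w 0.0000 [0.2 1.  0.3] 15.375 [-0.5   0.53  1.57 -0.    1.04 -0.77]
```

View pics/scene9.png

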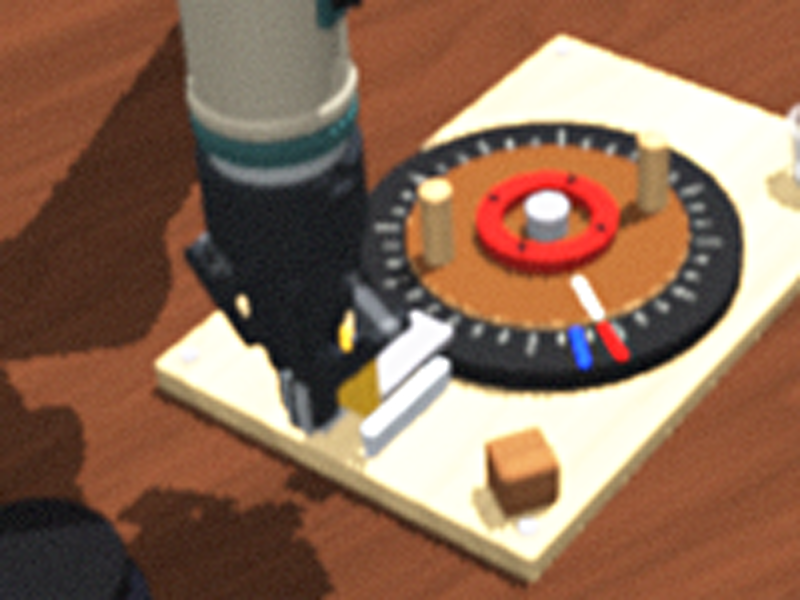

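Emit:
drive_tool:
  targets: [0,0,0,8,0,0,0,0,0,0,6,0,0,0,0,0,0,5,0,0,0,0,0,0,5,0,0,0,0,0,0,5,0,0,0,0,0,0,5,0,0,0,0,0,0,4,0,0,0,0,0,0,4,0,0,0,0,0,0,3,0,0,0]

```text
clock: 16.55
position: [0.5912, -0.2099, 0.0515]
ee_rot: [0.002, 0.604, 0.797, -0.001]
contact_force: [0.9, -11.3, -0.7]
width: 0.0
```

Emit:
drive_tool:
  targets: [0,0,0,1.5,0,0,0,0,0,0,0,0,0,0]

```text
clock: 16.8
position: [0.5913, -0.2099, 0.0515]
ee_rot: [0.003, 0.604, 0.797, -0.002]
contact_force: [0.5, -11.0, 0.6]
width: 0.0001
```

```bash

python3 -c "
from m import *
chk()"
```

```text
psi 105.6 r 0.1604 ang -73.9 z 0.0515 w 0.0001 [  0.5 -11.    0.6] 16.8 [-0.45  0.49  1.64 -0.01  1.   -0.72]
```

Emit:
drive_tool:
  targets: [0,0,0,2,0,0,0,0,0,0,2,0,0,0,0,0,0,0,0,0,0]

```text
clock: 17.18
position: [0.5913, -0.2099, 0.0517]
ee_rot: [0.006, 0.604, 0.797, -0.003]
contact_force: [0.8, -19.8, -3.2]
width: 0.0002
```

```bash

python3 -c "
from m import *
chk()
im=get_image('scene');crop(im,(180,205,380,355),4,'pics/scene10.png');t=get_image('top');crop(t,(290,180,400,270),7,'pics/top10.png')"
```

```text
psi 105.7 r 0.1604 ang -73.9 z 0.0517 w 0.0002 [  0.8 -19.8  -3.2] 17.175 [-0.45  0.49  1.64 -0.01  1.   -0.71]
```

View pics/scene10.png

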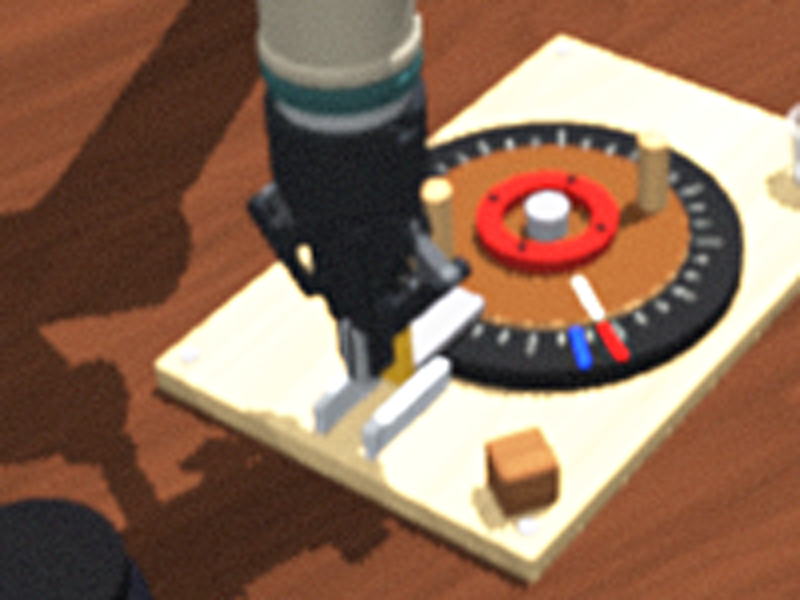

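Position held fixed while the force rose to 20 N, so it is at a stop. I'll back off, lift and check the travel.

Emit:
drive_tool:
  targets: [0,0,0,-10,0,0,0,0,0,0,-20,0,0,0,0,0,0,-20,0,-30,0,0,0,0,-10,0,-60,0,0,0,0,-40,0,-30,0,0,0,0,-50,0,0,0,0,0,0,-50,0,0,0,0,0,0,-50,0,0,0,0,0,0,0,0,0,0]

```text
clock: 18.4
position: [0.6559, -0.4475, 0.1689]
ee_rot: [-0.001, 0.606, 0.795, -0.0]
contact_force: [0.3, 0.4, -0.5]
width: 0.0001
```

```bash

python3 -c "
from m import *
chk();t=get_image('top');s=get_image('scene')
cv2.imwrite('pics/s11full.png',s[...,::-1]);cv2.imwrite('pics/t11full.png',t[...,::-1])
crop(s,(215,205,410,350),4,'pics/scene11.png');crop(t,(290,180,400,270),7,'pics/top11.png')
both([('top','t11full'),('scene','s11full')])
yel=lambda h,s,v:(abs(h-27)<5)&(s>180)
for n,a,f,b in(('top',t,'top0',(360,190,412,240)),('scene',s,'scene0',(240,250,330,330))):
  o=cv2.imread(f'pics/{f}.png')[...,::-1].copy()
  for im in(o,a):
    for k,p in blobs(im,b,yel): q=ray(n,*p,.08)-A0;print(n,k,p,q,np.hypot(*q))
";python3 g.py 11|grep mark
```

```text
psi 105.4 r 0.4066 ang -74.4 z 0.1689 w 0.0001 [ 0.3  0.4 -0.5] 18.4 [-0.69  0.65  1.03 -0.    1.46 -0.95]
--red/blue
top px 20 r 0.0845..0.1104 ang -18.09 [ 0.6394 -0.0861]
top px 23 r 0.0833..0.1108 ang -28.65 [ 0.6319 -0.1023]
mark
top px 26 r 0.0467..0.0811 ang -18.69 [ 0.6073 -0.0763]
--red/blue
scene px 35 r 0.0784..0.1108 ang -17.74 [ 0.6372 -0.0847]
scene px 45 r 0.0793..0.1118 ang -28.49 [ 0.6307 -0.1013]
mark
scene px 12 r 0.0718..0.0801 ang -160.84 [ 0.475  -0.0808]
scene px 43 r 0.0422..0.0787 ang -18.22 [ 0.6044 -0.0748]
top 55 [390.33 212.13] [ 0.04539119 -0.16185273] 0.16809719857785335
top 50 [380.62 215.18] [ 0.03765359 -0.13560623] 0.14073678141907334
scene 15 [267.07 292.13] [ 0.0493647  -0.16516215] 0.17238158410824292
scene 16 [275.81 284.25] [ 0.04118534 -0.13816857] 0.14417623609245275
top {'mark': [(np.int64(1732), np.float64(-18.63), 'dir', -17.76, array([ 0.0595, -0.0201]))], 'red': [(np.int64(1447), np.float64(-18.04), 'dir', -16.26, array([ 0.0927, -0.0302]))], 'blue': [(np.int64(1566), np.float64(-28.41), 'dir', -27.79, array([ 0.0853, -0.0462]))]}
scene {'mark': [(np.int64(2695), np.float64(-18.01), 'dir', -19.47, array([ 0.0591, -0.0192]))], 'red': [(np.int64(2193), np.float64(-17.57), 'dir', -14.81, array([ 0.0924, -0.0292]))], 'blue': [(np.int64(2262), np.float64(-28.42), 'dir', -28.32, array([ 0.0847, -0.0459]))]}
```

View pics/scene11.png

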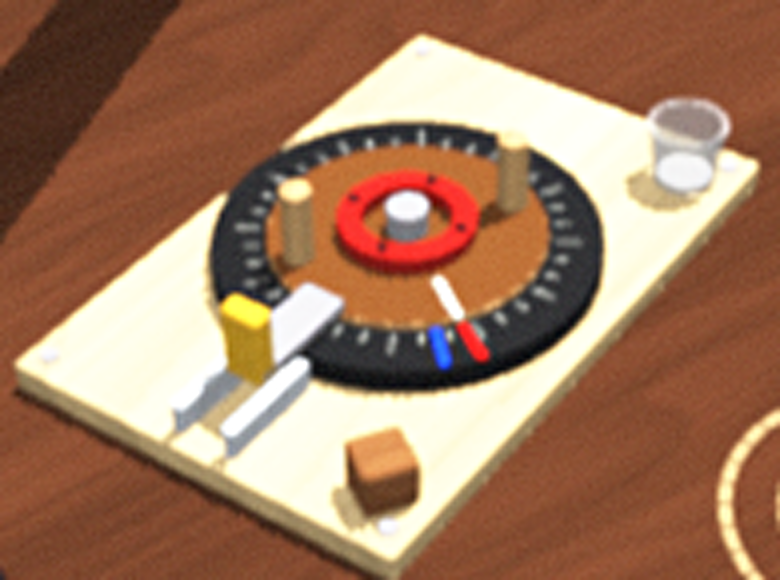

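View pics/top11.png

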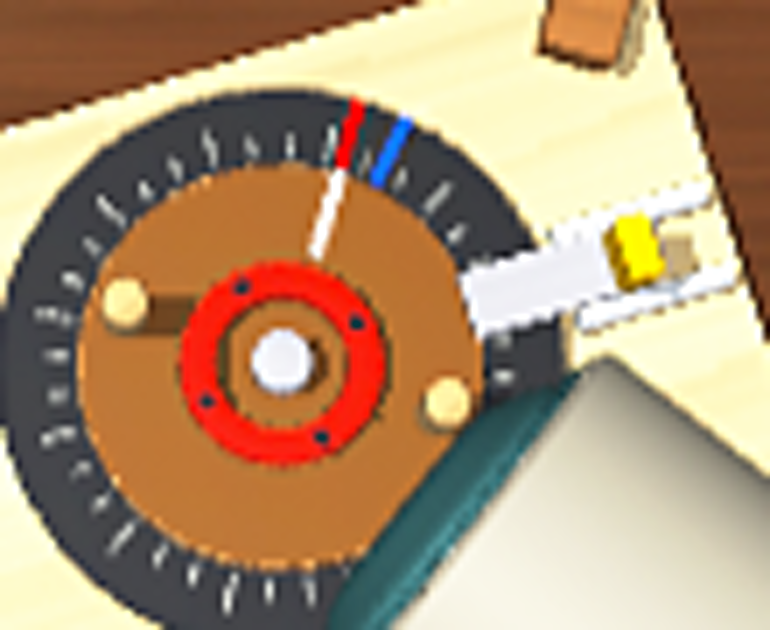

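```bash

python3 -c "
from m import *
crop(cv2.imread('pics/t11full.png')[...,::-1].copy(),(340,195,400,240),12,'pics/lockB.png')
crop(cv2.imread('pics/top0.png')[...,::-1].copy(),(340,195,400,240),12,'pics/lockA.png')
crop(cv2.imread('pics/s11full.png')[...,::-1].copy(),(255,265,315,325),9,'pics/lockC.png')
crop(cv2.imread('pics/scene0.png')[...,::-1].copy(),(255,265,315,325),9,'pics/lockD.png')
cv2.imwrite('pics/lockAB.png',cv2.resize(np.vstack([cv2.imread('pics/lockA.png'),cv2.imread('pics/lockB.png')]),(400,600)))
cv2.imwrite('pics/lockAB.png',np.hstack([cv2.resize(cv2.imread('pics/lock%s.png'%k),(400,300)) for k in 'AB']))
cv2.imwrite('pics/lockDC.png',np.hstack([cv2.resize(cv2.imread('pics/lock%s.png'%k),(400,400)) for k in 'DC']))
"
```

```text
(no output)
```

View pics/lockAB.png

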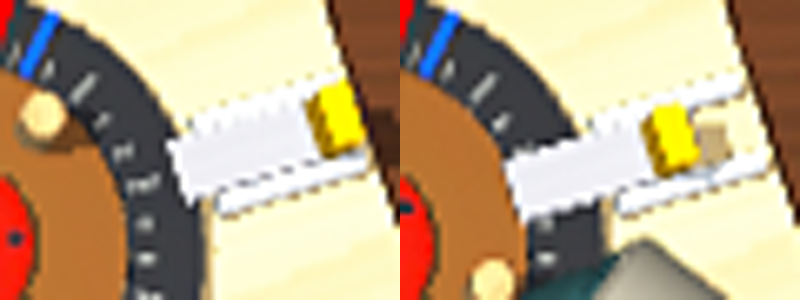

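View pics/lockDC.png

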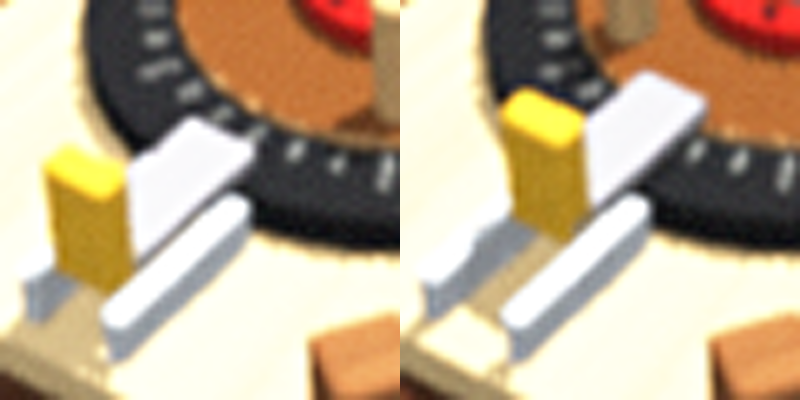

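```bash

python3 -c "
from m import *
for n,f0,f1,tb,sb,pz,c in(('scene','scene0','s11full',(262,285,275,307),(255,265,300,312),.06,(268,296)),('scene','scene0','s11full',(262,285,275,293),(255,265,300,312),.082,(268,289)),('top','top0','t11full',(383,205,397,219),(368,200,402,225),.075,(390,212))):
  f=8
  I=[cv2.resize(cv2.imread(f'pics/{k}.png'),None,fx=f,fy=f,interpolation=cv2.INTER_CUBIC) for k in(f0,f1)]
  T=I[0][tb[1]*f:tb[3]*f,tb[0]*f:tb[2]*f];S=I[1][sb[1]*f:sb[3]*f,sb[0]*f:sb[2]*f]
  r=cv2.matchTemplate(S,T,cv2.TM_CCOEFF_NORMED);_,m,_,l=cv2.minMaxLoc(r)
  d=np.array([l[0]/f+sb[0]-tb[0],l[1]/f+sb[1]-tb[1]])
  a=ray(n,*c,pz);b=ray(n,*(np.array(c)+d),pz);print(n,m,d,b-a,np.hypot(*(b-a)))
  p=np.append(A0+.167*np.array([.275,-.961]),pz);q=np.append(A0+.137*np.array([.275,-.961]),pz);print('exp30',proj(n,q)-proj(n,p))
"
```

```text
scene 0.6921118497848511 [ 8.625 -6.125] [-0.00387434  0.0241083 ] 0.02441763107654739
exp30 [ 9.28902352 -8.2600833 ]
scene 0.6214021444320679 [ 8.75  -5.625] [-0.00263809  0.02322977] 0.023379091906021218
exp30 [ 9.4163441  -8.20999668]
top 0.7061201333999634 [-9.875  3.125] [-0.00796219  0.02679615] 0.02795406808919581
exp30 [-10.63026481   3.24580512]
```

```bash

python3 -c "
from m import *
for n,p,z in(('top',(357.7,223.2),.042),('top',(357.7,223.2),.037),('top',(367.5,220.8),.042),('scene',(296.5,277.3),.042),('scene',(288.5,285.5),.042)):
  d=ray(n,*p,z)-A0;print(n,z,np.hypot(*d),np.degrees(np.arctan2(d[1],d[0])))
"
```

```text
top 0.042 0.080945265955669 -74.09036825172535
top 0.037 0.0816427700716339 -73.7540482814929
top 0.042 0.10868886477775157 -74.8992668337439
scene 0.042 0.0691477014267173 -77.88099427753666
scene 0.042 0.0998980582711116 -75.55038820253573
```

Travel measures about 28 mm against the nominal 30 mm. That is near my measurement error, so I'll push once more, harder, to be sure it's at the stop.

Emit:
drive_tool:
  targets: [0,0,0,50,0,0,0,0,0,0,50,0,0,0,0,0,0,50,0,0,0,0,0,0,40,0,30,0,0,0,0,10,0,50,0,0,0,0,12,0,40,0,0,0,0,8,0,0,0,0,0,0,10,0,0,0,0,0,0,10,0,0,0,0,0,0,0,0,0,0]

```text
clock: 19.75
position: [0.5923, -0.2121, 0.0529]
ee_rot: [0.001, 0.605, 0.797, 0.0]
contact_force: [-0.5, 0.5, -0.1]
width: 0.0001
```

Emit:
drive_tool:
  targets: [0,0,0,5,0,0,0,0,0,0,3,0,0,0,0,0,0,0,0,0,0]

```text
clock: 20.12
position: [0.5918, -0.2098, 0.0526]
ee_rot: [0.005, 0.604, 0.797, -0.002]
contact_force: [1.8, -10.2, -0.5]
width: -0.0002
```

```bash
python3 -c "
from m import *
chk()"
```

```text
psi 105.6 r 0.1605 ang -73.7 z 0.0526 w -0.0002 [  1.8 -10.2  -0.5] 20.125 [-0.45  0.49  1.64 -0.01  1.   -0.72]
```

Emit:
drive_tool:
  targets: [0,0,0,2,0,0,0,0,0,0,2,0,0,0,0,0,0,0,0,0,0]

```text
clock: 20.5
position: [0.5919, -0.2098, 0.0527]
ee_rot: [0.008, 0.604, 0.797, -0.004]
contact_force: [2.8, -18.7, -3.7]
width: 0.0001
```

```bash
python3 -c "
from m import *
chk()
im=get_image('scene');crop(im,(215,205,375,325),5,'pics/scene12.png')"
```

```text
psi 105.7 r 0.1605 ang -73.7 z 0.0527 w 0.0001 [  2.8 -18.7  -3.7] 20.5 [-0.45  0.49  1.64 -0.01  0.99 -0.71]
```

View pics/scene12.png

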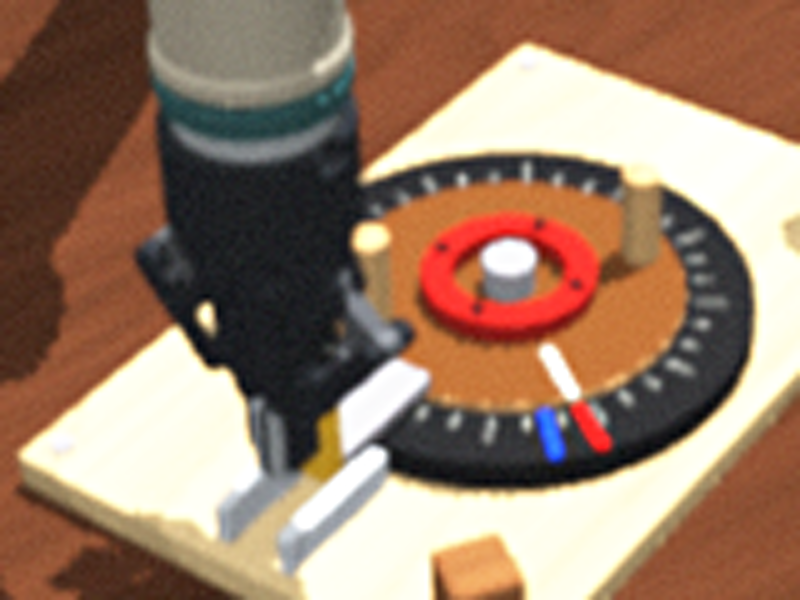

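The same rigid stop appears at a slightly different finger height (r = 0.1605 m at both 10 and 19 N), so the slide is home. Retracting and doing the final check.

Emit:
drive_tool:
  targets: [0,0,0,-10,0,0,0,0,0,0,-20,0,0,0,0,0,0,-20,0,-30,0,0,0,0,-10,0,-60,0,0,0,0,-40,0,-30,0,0,0,0,-50,0,0,0,0,0,0,-50,0,0,0,0,0,0,-50,0,0,0,0,0,0,0,0,0,0]

```text
clock: 21.68
position: [0.6553, -0.4464, 0.1694]
ee_rot: [0.0, 0.606, 0.795, -0.0]
contact_force: [-0.2, -0.0, -0.1]
width: 0.0003
```

```bash

python3 -c "
from m import *
chk();t=get_image('top');s=get_image('scene')
cv2.imwrite('pics/s13full.png',s[...,::-1]);cv2.imwrite('pics/t13full.png',t[...,::-1])
yel=lambda h,s,v:(abs(h-27)<5)&(s>180)
for n,a,b in(('top',t,(360,190,412,240)),('scene',s,(240,250,330,330))):
    for k,p in blobs(a,b,yel): q=ray(n,*p,.08)-A0;print(n,k,p,np.hypot(*q))
";python3 g.py 13|grep mark
```

```text
psi 105.3 r 0.4054 ang -74.5 z 0.1694 w 0.0003 [-0.2 -0.  -0.1] 21.675 [-0.69  0.64  1.04 -0.    1.46 -0.95]
top 50 [380.54 215.12] 0.1405806872174987
scene 18 [275.33 283.72] 0.14344382390400745
top {'mark': [(np.int64(1727), np.float64(-18.63), 'dir', -17.79, array([ 0.0595, -0.0201]))], 'red': [(np.int64(1447), np.float64(-18.04), 'dir', -16.31, array([ 0.0926, -0.0302]))], 'blue': [(np.int64(1566), np.float64(-28.41), 'dir', -27.79, array([ 0.0853, -0.0462]))]}
scene {'mark': [(np.int64(2687), np.float64(-18.01), 'dir', -19.31, array([ 0.0591, -0.0192]))], 'red': [(np.int64(2200), np.float64(-17.57), 'dir', -14.79, array([ 0.0924, -0.0293]))], 'blue': [(np.int64(2262), np.float64(-28.42), 'dir', -28.13, array([ 0.0848, -0.0459]))]}
```

View pics/t13full.png

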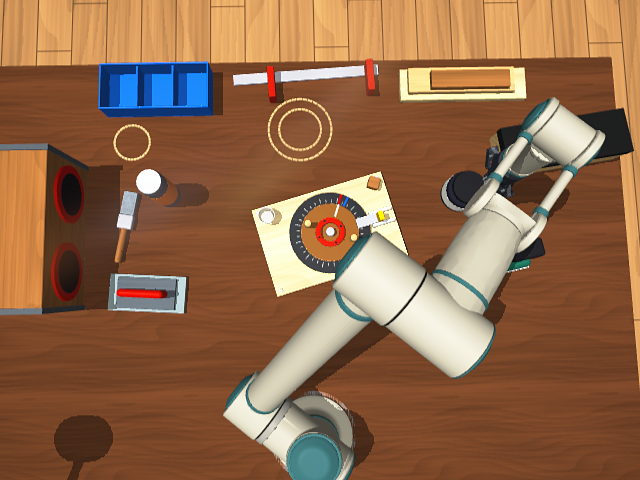

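Emit:
drive_tool:
  targets: [0,0,0,0,0,-25,0,0,0,0,0,0,0,0]

```text
clock: 22.02
position: [0.6566, -0.441, 0.1993]
ee_rot: [0.002, 0.604, 0.797, 0.0]
contact_force: [1.2, 0.2, -0.2]
width: 0.0002
```

```bash
python3 -c "
from rig import *
print(get_state()['contact_force']);sign_off()"
```

```text
[ 1.23564246  0.23756629 -0.19976952]
the job is handed in; nothing more can be done
```

I turned the turntable about 113° anticlockwise by its dowel, bringing the white mark onto the red line. Then I pushed the yellow tab in from outside with the fingers shut, and handed the job in at about 22 s with the arm clear.

**Alignment:** in the last pictures the mark is about 0.4–0.6° short of the red line in both views (top −18.6° against −18.0°, scene −18.0° against −17.6°), roughly my measurement error. I tried one extra 0.5 mm nudge to close that, but the mark did not move. It also did not move while the tab was pushed in.

**Lock:** the tab came up against a hard stop on two separate pushes. The fingers stayed at the same place as the force rose from about 10 N to about 19 N. The pictures give about 28 mm of travel against the nominal 30 mm. I take that as image error, or the slide not starting quite at zero, but I could not settle which.

**Rest of the bench:** the cup, the wooden foot and everything else in clear view looked unmoved. The arm partly hid the tub and sander, and hid the sponge completely, in the last top view. The gripper kept clear above that area, and the force readings showed no unexpected contact.

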